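# Make up the seed test tray

### The job

Make up the white tray for the next seed test: stand each plain-capped jar fully on the coaster of its cap's colour, and lift the yellow seed gauge out of the gap between the two black slide boxes and stand it upright on the yellow strip, lengthwise along it and not overhanging. Jars with a black bar across the cap have been tested already: leave them where they are, and keep everything upright throughout.

Things in the scene. Friction and masses are not known exactly. Their poses are not given: they have to be found in the camera images.
- jar_orange: Closed amber glass jar with a broad orange screw cap, plain all over its top. Stands upright, 76 mm tall; the cap is 52 mm in diameter and forms the top 24 mm, the glass below is 49 mm in diameter; about 140 g. Origin: centre of its underside, z up.
- jar_blue: Closed amber glass jar with a broad blue screw cap, plain all over its top. Stands upright, 76 mm tall; the cap is 52 mm in diameter and forms the top 24 mm, the glass below is 49 mm in diameter; about 140 g. Origin: centre of its underside, z up.
- jar_green: Closed amber glass jar with a broad green screw cap, plain all over its top. Stands upright, 76 mm tall; the cap is 52 mm in diameter and forms the top 24 mm, the glass below is 49 mm in diameter; about 140 g. Origin: centre of its underside, z up.
- gauge: Yellow plastic seed gauge, a slab with black sizing holes, 18 mm thick (its x), 64 mm long (y), 75 mm tall (z), 110 g. It stands upright on the bench in the 22 mm gap between two fixed black slide boxes, each 70 mm (gauge x) by 100 mm (gauge y), 45 mm tall; only its top 30 mm is exposed. Origin: centre of its underside.
- spent_orange: Look-alike, to be left alone: the same closed amber jar (76 mm tall, cap 52 mm in diameter) with an orange cap that has a 17 mm wide black bar right across it. Origin: centre of its underside, z up.
- spent_blue: Look-alike, to be left alone: the same closed amber jar (76 mm tall, cap 52 mm in diameter) with a blue cap that has a 17 mm wide black bar right across it. Origin: centre of its underside, z up.
- coaster_orange: Flat round orange coaster, 72 mm in diameter, 4 mm thick, fixed on the floor of the white tray (224 mm square, rim 18 mm high, floor 5 mm above the bench; its three coasters and yellow strip lie two by two, 104 mm between centres, arranged differently each time). Origin: centre of its underside, on the tray floor; its top is 4 mm above. x, y along the tray sides.
- coaster_blue: Flat round blue coaster, 72 mm in diameter, 4 mm thick, fixed on the floor of the white tray (224 mm square, rim 18 mm high, floor 5 mm above the bench; its three coasters and yellow strip lie two by two, 104 mm between centres, arranged differently each time). Origin: centre of its underside, on the tray floor; its top is 4 mm above. x, y along the tray sides.
- coaster_green: Flat round green coaster, 72 mm in diameter, 4 mm thick, fixed on the floor of the white tray (224 mm square, rim 18 mm high, floor 5 mm above the bench; its three coasters and yellow strip lie two by two, 104 mm between centres, arranged differently each time). Origin: centre of its underside, on the tray floor; its top is 4 mm above. x, y along the tray sides.
- strip: Flat yellow rectangular strip, 44 mm (its x) by 92 mm (its y), 4 mm thick, fixed on the floor of the same white tray: the place for the gauge, whose y goes along the strip's y (either way round). Origin: centre of its underside, on the tray floor (5 mm above the bench); its top is 4 mm above that.
There are look-alikes about, which are no part of the job. What is meant by the gauge is not blue or purple, and is the smaller of those in its own colour.

How it is judged:
By the outcome, as a careful person would: the job done as asked, in the order asked, and still so for the second after the job is handed in, with the robot touching nothing.
It also fails if it takes over 93 s, if anything falls off the work surface, if the arm or the gripper's body presses on something with over 40 N, if the wrist force passes 120 N, or if a joint passes its speed limit or range.

### The arm

A 6-joint arm with a two-finger parallel gripper is mounted at the origin on the work surface. World frame = base frame: x ahead of the robot, y to its left, z up, the work surface at z = 0. Lengths are in mm, angles in rad, forces in N, time in s.
With the tool pointing down it reaches from about 275 to 750 mm from the base axis. Payload 10.2 kg.
Tool frame: the origin (TCP) lies at the very end of the fingers, on their centre line; the grasp point (between the pads) lies 19 mm behind it; z points along the fingers, x is the direction in which the jaws open and shut, and the axes are right-handed (so a half turn about z gives the same grasp; the last joint's range is limited). The gripper opens to 85 mm and grips with 20 to 120 N. Pads are 22 mm wide; open, the fingers measure 114 mm over their backs; the gripper's body (76 mm by 85 mm) begins 54 mm behind the grasp point. The pads swing forward as they close: fully open they stand 13 mm farther back than shut.
Start: joints at [1.116, 0.313, 1.498, -0, 1.331, -0.223], TCP at [120.621, 510.962, 231.294] pointing down, gripper open.
Joint ranges: [-2.94, 2.94], [-0.97, 2.17], [0.19, 2.56], [-1.23, 4.37], [0.02, 3.11], [-2.88, 2.88]. Speed limits (rad/s): [2.39, 2.39, 3.01, 3.14, 3.14, 3.14].

### API

Orientations are given as a unit quaternion [w, x, y, z].
In Python, from rig import telemetry, capture, camera_model, finish_job gives the robot as it stands.
- The arm moves only by the shell command python3 -m inch 'ROWS' [FORCE]. ROWS is JSON, a list of rows, each a list of 5 numbers: the shift along the tool's x, y, z in m, then the turn about the tool's z in rad, then the finger opening in m, from 0 to 0.0854. A call has exactly 5 rows; each row shifts and turns the pose as measured when the row begins, along the tool's axes as they then stand; what a row does not reach is not made up. A row lasts 1/12 s, in which the tool goes at most 41.7 mm and 7.16 degrees, less where a joint would pass 70% of its speed; a pose out of reach is approached as far as the arm can. A call with a gripper value outside its range is refused whole. The fingers move at their own pace and stop on an object; FORCE is the grip in N (left out, the last holds). Time passes only in rows, so rows that do not move let the fingers close, or fill a call up. It gives the time, the measured TCP pose, the force and the opening at its end, in the units of the state.
- telemetry.sense(): the state, without advancing time (a new reading comes with each control period).
- capture(name): name is "scene" or "top" or "wrist"; returns the picture (400x640x3 uint8, blue, green, red); there is no depth.
- camera_model(name): a dict with "mtx" (3x3 intrinsics, pixels), "k1" (the pictures are not rectified: a ray, as slopes to the right and down, at radius r is drawn at 1 + k1 r^2 times it, then the intrinsics apply), "camera_from_world" (4x4, takes a point from world to camera coordinates). Camera axes: x right, y down, z forward; pixel columns grow to the right and rows downward; lengths in mm; the calibration is good to about 2 mm. A picture is of the moment at which its call begins: read the wrist's pose just before it. camera_model takes no time and is no camera call; for the wrist camera it gives the pose at the moment of the call.
- finish_job(): hands the job in, once; it reports no verdict.
The state is a dict: "time_s": time; "joints": joint angles; "dq": joint speeds; "tau": joint torques, N m; "eef_pos": TCP position; "ee_rot": TCP orientation; "force": force on the tool from outside, world axes, zero at the start; "wrist_torque": the same for the moment, N m; "grip_width": opening from 0.0 (shut) to 1.0 (fully open).
Only numpy, scipy, OpenCV 4.12 (cv2) and the standard library are available. Lean on these libraries where they do the work, as an engineer would, in place of code of your own. Each camera call takes 0.05 s, during which the arm holds its last target. There are 200 camera calls.

## Working session

There is one attempt and no reset: what is moved stays moved. The work goes in short steps, Python scripts to look and compute and a shell command to move; the robot and the scene stay as the last step left them, time stands still between calls to the robot, and variables do not carry over. Pictures are saved under pics/ and viewed, about 12 in all and at most 16, crops included, and the job is handed in when it is done.

```bash
ls; mkdir -p pics; python3 - <<'E'
from rig import telemetry,capture,camera_model
import cv2,numpy as np
print(telemetry.sense())
for n in("top","scene"):
    m=camera_model(n);print(n,m)
    cv2.imwrite(f"pics/{n}0.png",capture(n))
E
```

```text
pics
{'time_s': 0.0, 'joints': array([ 1.11559172e+00,  3.13453096e-01,  1.49845223e+00,  6.59452440e-06,
        1.33099846e+00, -2.23417299e-01]), 'dq': array([ 0.00159681,  0.00095909, -0.00102677, -0.00038412,  0.00054908,
        0.00059256]), 'tau': array([ 1.96309537e-05, -4.12260854e+01, -2.59750772e+01, -6.38186020e-05,
        3.99119861e-03, -1.07231114e-05]), 'eef_pos': array([120.50261668, 510.71442648, 230.72779251]), 'ee_rot': array([ 2.79947286e-04,  7.84129580e-01,  6.20596786e-01, -5.92794507e-04]), 'force': array([ 0.242778  , -0.38481372, -0.28575409]), 'wrist_torque': array([-0.03451573, -0.01501218,  0.03901594]), 'grip_width': 0.9993520483794284}
top {'mtx': array([[444.88331647,   0.        , 314.1287356 ],
       [  0.        , 444.88331647, 196.70944983],
       [  0.        ,   0.        ,   1.        ]]), 'k1': -0.0590006621159129, 'camera_from_world': array([[ 2.12567367e-02, -9.99728257e-01,  9.56884564e-03,
        -8.97980366e+01],
       [-9.81979758e-01, -2.26751622e-02, -1.87620873e-01,
         4.91876149e+02],
       [ 1.87786864e-01, -5.40820522e-03, -9.82194912e-01,
         1.00883659e+03],
       [ 0.00000000e+00,  0.00000000e+00,  0.00000000e+00,
         1.00000000e+00]])}
scene {'mtx': array([[472.60213673,   0.        , 324.34192321],
       [  0.        , 472.60213673, 202.63686147],
       [  0.        ,   0.        ,   1.        ]]), 'k1': -0.12239762115215932, 'camera_from_world': array([[-3.46112751e-01,  9.38185890e-01, -3.63315621e-03,
         2.41203775e+02],
       [ 7.80293579e-01,  2.85709150e-01, -5.56338217e-01,
        -3.22856827e+02],
       [-5.20910639e-01, -1.95390679e-01, -8.30948006e-01,
         1.51667117e+03],
       [ 0.00000000e+00,  0.00000000e+00,  0.00000000e+00,
         1.00000000e+00]])}
```

View pics/top0.png

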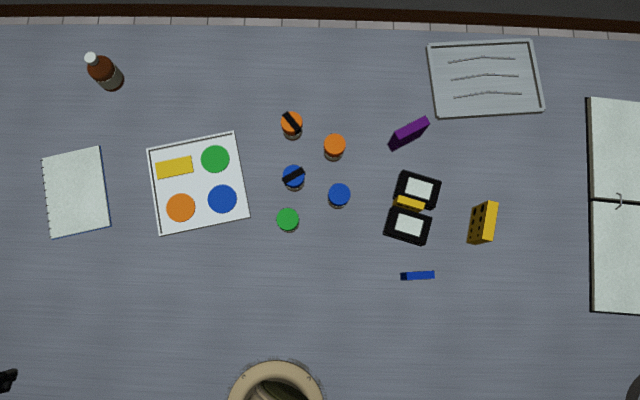

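View pics/scene0.png

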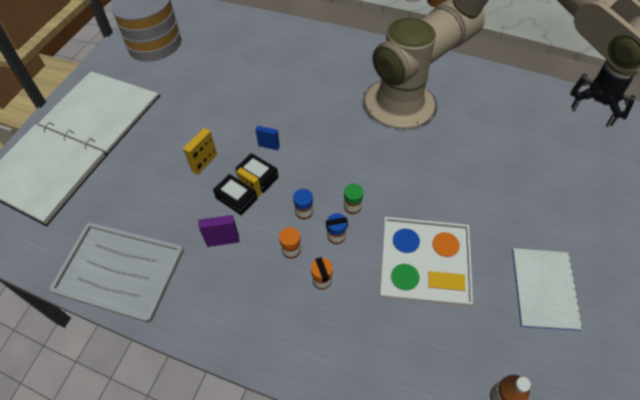

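Candidates in the top view:
- Plain caps: orange (335,145), blue (339,194), green (287,219).
- Barred caps, to be left alone: orange (291,124), blue (293,176).
- Gauge: the yellow one in the gap at (411,202). The larger yellow block at (483,222) and the blue and purple slabs are look-alikes.

Next I measure their positions and check a close crop.

```bash
cat > h.py <<'E'
from rig import telemetry,capture,camera_model
import cv2,numpy as np
from scipy.spatial.transform import Rotation as Ro
def ray(m,uv):
    K=m["mtx"];d=np.array([m["k1"],0,0,0,0.])
    p=cv2.undistortPoints(np.float64([[uv]]),K,d)[0,0]
    T=m["camera_from_world"];R=T[:3,:3];return -R.T@T[:3,3],R.T@np.array([p[0],p[1],1])
def onplane(m,uv,z):
    c,d=ray(m,uv);return (c+d*(z-c[2])/d[2])[:2]
def blobs(img,lo,hi,amin=60):
    hsv=cv2.cvtColor(img,cv2.COLOR_BGR2HSV);k=cv2.inRange(hsv,np.array(lo),np.array(hi))
    cs,_=cv2.findContours(k,cv2.RETR_EXTERNAL,cv2.CHAIN_APPROX_NONE)
    return [c for c in cs if cv2.contourArea(c)>amin]
COL=dict(orange=((5,150,90),(17,255,255)),yellow=((19,130,110),(32,255,255)),blue=((100,150,60),(125,255,255)),green=((45,120,60),(85,255,255)))
def R():
    s=telemetry.sense();q=s["ee_rot"];return s,Ro.from_quat([q[1],q[2],q[3],q[0]]).as_matrix()
def go(xyz,xdir=None):
    s,M=R();d=M.T@(np.array(xyz)-s["eef_pos"])
    t=0
    if xdir is not None:
        v=M.T@np.array([np.cos(xdir),np.sin(xdir),0]);t=(np.arctan2(v[1],v[0])+np.pi/2)%np.pi-np.pi/2
    print("t",round(s["time_s"],2),"at",s["eef_pos"].round(1),"xaxis deg",np.degrees(np.arctan2(M[1,0],M[0,0])).round(1),"tilt",M[2,2].round(4),"j6",s["joints"][5].round(2),"grip",round(s["grip_width"]*85.4,1),"F",s["force"].round(1))
    print(" need tool mm",d.round(1),"turn",round(t,3))
E
python3 - <<'E'
from h import *
for n in("top","scene"):
    m=camera_model(n);im=cv2.imread(f"pics/{n}0.png")
    for c,(lo,hi) in COL.items():
        for b in blobs(im,lo,hi,40):
            (u,v),(w,h),a=cv2.minAreaRect(b);M=cv2.moments(b);g=(M["m10"]/M["m00"],M["m01"]/M["m00"])
            e=cv2.minAreaRect(b); box=cv2.boxPoints(e);pz=[onplane(m,p,9) for p in box]
            l=max([(pz[1]-pz[0]),(pz[2]-pz[1])],key=np.linalg.norm)
            print(n,c,np.round(g,1),int(M["m00"]),"z9",onplane(m,g,9).round(0),"z64",onplane(m,g,64).round(0),"z75",onplane(m,g,75).round(0),"longdir",np.degrees(np.arctan2(l[1],l[0])).round(1))
im=cv2.imread("pics/top0.png")[100:260,260:520];cv2.imwrite("pics/crop.png",cv2.resize(im,None,fx=3,fy=3,interpolation=cv2.INTER_CUBIC))
E
```

```text
top orange [180.3 207.4] 579 z9 [467. 249.] z64 [458. 232.] z75 [456. 229.] longdir -41.7
top orange [334.2 143.9] 327 z9 [ 638. -127.] z64 [ 620. -124.] z75 [ 617. -124.] longdir -179.6
top orange [286.1 125.2] 92 z9 [684.  -4.] z64 [664.  -7.] z75 [660.  -8.] longdir -141.1
top orange [296.2 117.8] 81 z9 [705. -29.] z64 [684. -31.] z75 [680. -32.] longdir -135.1
top yellow [489.8 220.3] 388 z9 [ 452. -514.] z64 [ 444. -491.] z75 [ 442. -487.] longdir -12.2
top yellow [410.4 201.8] 177 z9 [ 494. -317.] z64 [ 484. -304.] z75 [ 482. -302.] longdir -105.7
top yellow [173.7 167. ] 546 z9 [568. 273.] z64 [555. 256.] z75 [552. 252.] longdir -76.3
top blue [419.7 274.9] 179 z9 [ 316. -336.] z64 [ 315. -323.] z75 [ 315. -320.] longdir -85.7
top blue [221.5 198.5] 579 z9 [491. 148.] z64 [481. 137.] z75 [479. 135.] longdir -176.9
top blue [338.8 193.8] 347 z9 [ 510. -140.] z64 [ 499. -136.] z75 [ 497. -136.] longdir -179.6
top blue [296.  180.7] 106 z9 [540. -33.] z64 [528. -35.] z75 [525. -36.] longdir -57.6
top blue [289.8 169.5] 88 z9 [568. -17.] z64 [554. -20.] z75 [552. -21.] longdir -56
[... 868 characters left out ...]
372. -535.] z64 [ 411. -499.] z75 [ 418. -492.] longdir 168.8
scene blue [405.9 240.2] 419 z9 [490. 150.] z64 [523. 151.] z75 [529. 151.] longdir 14.1
scene blue [337.2 227.8] 140 z9 [516. -30.] z64 [548. -21.] z75 [554. -19.] longdir 122.1
scene blue [335.1 216.5] 53 z9 [485. -47.] z64 [518. -37.] z75 [525. -34.] longdir 122.2
scene blue [302.6 198.5] 271 z9 [ 461. -151.] z64 [ 495. -135.] z75 [ 502. -131.] longdir 21.2
scene blue [267.2 137.2] 351 z9 [ 289. -335.] z64 [ 332. -309.] z75 [ 341. -304.] longdir 93.9
scene green [404.8 276.5] 487 z9 [592. 174.] z64 [619. 174.] z75 [624. 174.] longdir 109.8
scene green [353.3 193.3] 270 z9 [396. -25.] z64 [434. -16.] z75 [441. -14.] longdir 17.7
```

View pics/crop.png

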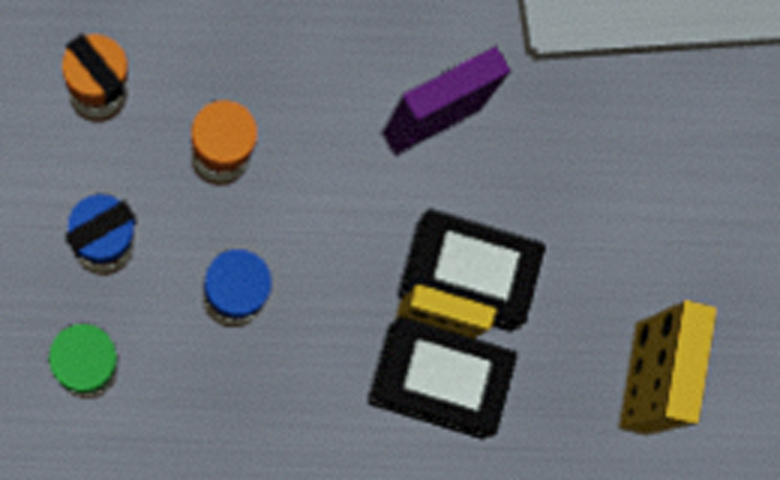

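The two views agree within a few mm. The crop confirms three plain caps, two barred caps, and the small gauge in the gap. I start toward the orange jar.

```bash
python3 -c "
from h import *
go((619,-123,170),np.radians(76.7))"; sleep 0; python3 -m inch '[[-0.024,0.033,0.003,0,0.085],[-0.024,0.033,0.003,0,0.085],[-0.024,0.033,0.003,0,0.085],[-0.024,0.033,0.003,0,0.085],[-0.024,0.033,0.003,0,0.085]]' 40; python3 -c "
from h import *
go((619,-123,170),np.radians(76.7))"
```

```text
t 0.1 at [120.5 510.7 230.8] xaxis deg 76.7 tilt -1.0 j6 -0.22 grip 85.7 F [ 0.3  0.  -0.4]
 need tool mm [-502.2  630.8   61.2] turn 0.0
time_s: 0.52
eef_pos: [252.6, 355.0, 213.6]
ee_rot: [-0.0, 0.78, 0.625, -0.001]
force: [1.2, 0.9, -0.0]
grip_width: 0.996
t 0.52 at [252.6 355.  213.6] xaxis deg 77.4 tilt -1.0 j6 -0.67 grip 85.1 F [ 1.2  0.9 -0. ]
 need tool mm [-386.7  461.8   43.2] turn 0.013
```

```bash

python3 -m inch '[[-0.0258,0.0308,0.0029,0,0.085],[-0.0258,0.0308,0.0029,0,0.085],[-0.0258,0.0308,0.0029,0,0.085],[-0.0258,0.0308,0.0029,0,0.085],[-0.0258,0.0308,0.0029,0,0.085]]' >/dev/null
python3 -m inch '[[-0.0258,0.0308,0.0029,0,0.085],[-0.0258,0.0308,0.0029,0,0.085],[-0.0258,0.0308,0.0029,0,0.085],[-0.0258,0.0308,0.0029,0,0.085],[-0.0258,0.0308,0.0029,0,0.085]]' >/dev/null
python3 -m inch '[[-0.0258,0.0308,0.0029,0,0.085],[-0.0258,0.0308,0.0029,0,0.085],[-0.0258,0.0308,0.0029,0,0.085],[-0.0258,0.0308,0.0029,0,0.085],[0,0,0,0,0.085]]'; python3 -c "
from h import *
go((619,-123,170),np.radians(76.7))"
```

```text
time_s: 1.77
eef_pos: [601.5, -117.4, 166.0]
ee_rot: [-0.002, 0.782, 0.623, -0.003]
force: [-0.5, -0.9, -0.5]
grip_width: 0.996
t 1.77 at [ 601.5 -117.4  166. ] xaxis deg 77.0 tilt -1.0 j6 -1.73 grip 85.0 F [-0.5 -0.9 -0.5]
 need tool mm [-1.5 18.2 -4.1] turn 0.006
```

```bash
cat >> h.py <<'E'
def wrist(col,z,name=None,amin=300):
    m=camera_model("wrist");im=capture("wrist")
    if name: cv2.imwrite(f"pics/{name}.png",im)
    for b in blobs(im,*COL[col],amin):
        M=cv2.moments(b);g=(M["m10"]/M["m00"],M["m01"]/M["m00"])
        print(col,np.round(g),int(M["m00"]),"bbox",cv2.boundingRect(b),[(zz,onplane(m,g,zz).round(1)) for zz in np.atleast_1d(z)])
E
python3 -m inch '[[-0.0005,0.006,-0.001,0,0.085],[-0.0005,0.006,-0.001,0,0.085],[-0.0005,0.006,0,0,0.085],[0,0,0,0,0.085],[0,0,0,0,0.085]]'; python3 -c "
from h import *
go((619,-123,44),np.radians(76.7));wrist('orange',(64,76),'w1')"
```

```text
time_s: 2.18
eef_pos: [619.3, -124.3, 165.0]
ee_rot: [-0.005, 0.783, 0.622, -0.004]
force: [1.0, 0.1, -0.1]
grip_width: 0.991
t 2.18 at [ 619.3 -124.3  165. ] xaxis deg 76.9 tilt -0.9999 j6 -1.72 grip 84.6 F [ 1.   0.1 -0.1]
 need tool mm [  1.3   0.9 121. ] turn 0.003
orange [444. 238.] 732 bbox (427, 217, 44, 36) [(np.int64(64), array([683.9, -28.4])), (np.int64(76), array([677. , -32.2]))]
orange [469. 210.] 885 bbox (443, 190, 46, 45) [(np.int64(64), array([662.3,  -4.5])), (np.int64(76), array([656.4,  -9.5]))]
orange [321. 192.] 2979 bbox (290, 162, 63, 61) [(np.int64(64), array([ 617.5, -124.6])), (np.int64(76), array([ 613.8, -123.7]))]
```

View pics/w1.png

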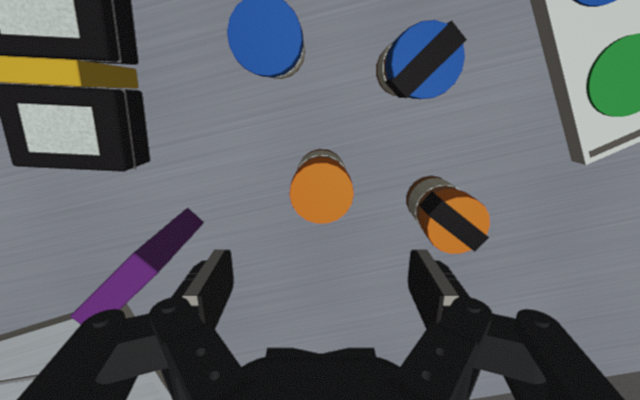

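The wrist view shows the plain orange cap at (321,192), between the fingers, with its barred twin at (455,220). The position agrees within 2 mm, so I descend and grip.

```bash

python3 -m inch '[[0,-0.001,0.028,0,0.085],[0,0,0.028,0,0.085],[0,0,0.028,0,0.085],[0,0,0.022,0,0.085],[0,0,0.010,0,0.085]]'; python3 -c "
from h import *
go((618,-124,44),np.radians(76.7))"
```

```text
time_s: 2.65
eef_pos: [618.4, -121.9, 50.4]
ee_rot: [-0.0, 0.782, 0.623, -0.002]
force: [-1.0, -0.2, -0.4]
grip_width: 0.995
t 2.65 at [ 618.4 -121.9   50.4] xaxis deg 77.1 tilt -1.0 j6 -1.72 grip 84.9 F [-1.  -0.2 -0.4]
 need tool mm [-2.1  0.1  6.4] turn 0.007
```

```bash

python3 -m inch '[[-0.002,0,0.005,0,0.085],[0,0,0,0,0.06],[0,0,0,0,0.05],[0,0,0,0,0.045],[0,0,0,0,0.045]]' 40;python3 -m inch '[[0,0,0,0,0.045],[0,0,0,0,0.045],[0,0,0,0,0.045],[0,0,0,0,0.045],[0,0,0,0,0.045]]' 40; python3 -c "
from h import *
go((618,-124,44),np.radians(76.7))"
```

```text
time_s: 3.07
eef_pos: [618.3, -123.4, 47.3]
ee_rot: [0.001, 0.782, 0.624, -0.001]
force: [0.3, -0.2, -1.4]
grip_width: 0.598
time_s: 3.48
eef_pos: [619.2, -123.7, 49.6]
ee_rot: [0.002, 0.782, 0.624, -0.0]
force: [-0.1, 0.9, -1.6]
grip_width: 0.596
t 3.48 at [ 619.2 -123.7   49.6] xaxis deg 77.2 tilt -1.0 j6 -1.73 grip 50.9 F [-0.1  0.9 -1.6]
 need tool mm [-0.5 -1.1  5.6] turn 0.008
```

```bash

python3 -m inch '[[0,0,-0.015,0,0.045],[0,0,-0.028,0,0.045],[0,0,-0.028,0,0.045],[0,0,-0.028,0,0.045],[0,0,-0.015,0,0.045]]'; python3 -c "
from h import *
go((466.5,250,165),np.radians(76.7))"
```

```text
time_s: 3.9
eef_pos: [616.7, -122.5, 162.9]
ee_rot: [-0.003, 0.782, 0.624, -0.003]
force: [1.1, -0.8, -0.9]
grip_width: 0.592
t 3.9 at [ 616.7 -122.5  162.9] xaxis deg 77.2 tilt -1.0 j6 -1.73 grip 50.5 F [ 1.1 -0.8 -0.9]
 need tool mm [ 329.8 -229.2   -0.6] turn 0.008
```

```bash

python3 -m inch '[[0.015,-0.0105,0,0,0.045],[0.0275,-0.0191,0,0,0.045],[0.0275,-0.0191,0,0,0.045],[0.0275,-0.0191,0,0,0.045],[0.0275,-0.0191,0,0,0.045]]'>/dev/null
python3 -m inch '[[0.0275,-0.0191,0,0,0.045],[0.0275,-0.0191,0,0,0.045],[0.0275,-0.0191,0,0,0.045],[0.0275,-0.0191,0,0,0.045],[0.0275,-0.0191,0,0,0.045]]'>/dev/null
python3 -m inch '[[0.0275,-0.0191,0,0,0.045],[0.0175,-0.012,0,0,0.045],[0.008,-0.006,0,0,0.045],[0,0,0,0,0.045],[0,0,0,0,0.045]]'; python3 -c "
from h import *
go((466.5,250,120),np.radians(76.7))
wrist('blue',9,'w2');wrist('green',9)"
```

```text
time_s: 5.15
eef_pos: [467.2, 247.1, 167.3]
ee_rot: [0.002, 0.783, 0.622, 0.0]
force: [0.6, -1.1, -1.0]
grip_width: 0.598
t 5.15 at [467.2 247.1 167.3] xaxis deg 77.0 tilt -1.0 j6 -1.08 grip 51.1 F [ 0.6 -1.1 -1. ]
 need tool mm [ 2.8 -1.4 47.3] turn 0.005
blue [ 76. 327.] 839 bbox (49, 302, 48, 45) [(np.int64(9), array([587.3, -88.2]))]
blue [ 39. 315.] 544 bbox (26, 302, 33, 33) [(np.int64(9), array([ 561.3, -122.5]))]
blue [235. 213.] 3103 bbox (202, 182, 67, 62) [(np.int64(9), array([487.5, 147.7]))]
green [ 17. 228.] 1648 bbox (0, 198, 51, 56) [(np.int64(9), array([451.7, -88.8]))]
```

View pics/w2.png

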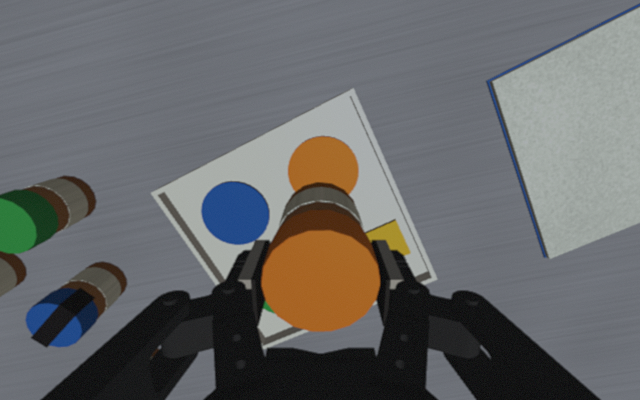

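```bash

python3 -m inch '[[0.003,-0.001,0.02,0,0.045],[0,0,0.028,0,0.045],[0,0,0.028,0,0.045],[0,0,0.018,0,0.045],[0,0,0.008,0,0.045]]'; python3 -c "
from h import *
go((466.5,250,59),np.radians(76.7))"
```

```text
time_s: 5.67
eef_pos: [473.4, 243.7, 64.5]
ee_rot: [0.004, 0.786, 0.618, 0.004]
force: [0.0, 0.3, -1.5]
grip_width: 0.601
t 5.67 at [473.4 243.7  64.5] xaxis deg 76.4 tilt -0.9999 j6 -1.07 grip 51.3 F [ 0.   0.3 -1.5]
 need tool mm [ 4.5 -8.2  5.4] turn -0.006
```

```bash

python3 -m inch '[[0.0045,-0.008,0,0,0.045],[0,0,0,0,0.045],[0,0,0.002,0,0.045],[0,0,0,0,0.045],[0,0,0,0,0.045]]'; python3 -c "
from h import *
go((466.5,250,59),np.radians(76.7))"
```

```text
time_s: 6.08
eef_pos: [468.0, 248.5, 63.8]
ee_rot: [0.004, 0.787, 0.617, 0.004]
force: [-0.8, 0.2, -1.3]
grip_width: 0.598
t 6.08 at [468.  248.5  63.8] xaxis deg 76.2 tilt -0.9999 j6 -1.06 grip 51.1 F [-0.8  0.2 -1.3]
 need tool mm [ 1.1 -1.9  4.7] turn -0.009
```

```bash

python3 -m inch '[[0.001,-0.002,0.004,0,0.045],[0,0,0.002,0,0.045],[0,0,0.002,0,0.045],[0,0,0,0,0.045],[0,0,0,0,0.045]]'; python3 -c "
from h import *
go((466.5,250,59),np.radians(76.7))"
```

```text
time_s: 6.5
eef_pos: [467.2, 250.4, 56.8]
ee_rot: [0.005, 0.787, 0.617, 0.006]
force: [0.2, 0.0, -0.8]
grip_width: 0.601
t 6.5 at [467.2 250.4  56.8] xaxis deg 76.2 tilt -0.9999 j6 -1.05 grip 51.3 F [ 0.2  0.  -0.8]
 need tool mm [-0.6 -0.6 -2.2] turn -0.009
```

```bash

python3 -m inch '[[0,0,0.001,0,0.045],[0,0,0.001,0,0.045],[0,0,0,0,0.045],[0,0,0,0,0.045],[0,0,0,0,0.045]]'; python3 -c "
from h import *
go((466.5,250,59),np.radians(76.7))"
```

```text
time_s: 6.92
eef_pos: [467.9, 250.4, 55.5]
ee_rot: [0.006, 0.787, 0.617, 0.007]
force: [-0.7, -0.4, -0.2]
grip_width: 0.594
t 6.92 at [467.9 250.4  55.5] xaxis deg 76.2 tilt -0.9999 j6 -1.05 grip 50.8 F [-0.7 -0.4 -0.2]
 need tool mm [-0.7 -1.2 -3.5] turn -0.009
```

```bash

python3 -m inch '[[0,0,0.001,0,0.045],[0,0,0.001,0,0.045],[0,0,0,0,0.045],[0,0,0,0,0.045],[0,0,0,0,0.045]]'; python3 -c "
from h import *
go((466.5,250,59),np.radians(76.7))"
```

```text
time_s: 7.33
eef_pos: [468.8, 250.3, 55.5]
ee_rot: [0.006, 0.787, 0.617, 0.007]
force: [0.2, -0.3, -0.1]
grip_width: 0.596
t 7.33 at [468.8 250.3  55.5] xaxis deg 76.2 tilt -0.9998 j6 -1.05 grip 50.9 F [ 0.2 -0.3 -0.1]
 need tool mm [-0.8 -2.1 -3.6] turn -0.008
```

```bash

python3 -m inch '[[0,0,0,0,0.06],[0,0,0,0,0.075],[0,0,0,0,0.08],[0,0,0,0,0.08],[0,0,0,0,0.08]]'; 
python3 -m inch '[[0,0,-0.01,0,0.08],[0,0,-0.03,0,0.08],[0,0,-0.03,0,0.08],[0,0,-0.03,0,0.08],[0,0,-0.01,0,0.08]]'; python3 -c "
from h import *
wrist('orange',(64,76,9),'w3')
go((498,-136,165),np.radians(76.7))"
```

```text
time_s: 7.75
eef_pos: [469.0, 250.3, 55.0]
ee_rot: [0.007, 0.787, 0.617, 0.008]
force: [-0.5, -0.3, -0.4]
grip_width: 0.934
time_s: 8.17
eef_pos: [465.1, 249.9, 169.1]
ee_rot: [0.005, 0.787, 0.617, 0.005]
force: [-0.1, 1.3, 0.2]
grip_width: 0.936
orange [321. 183.] 5015 bbox (286, 137, 69, 93) [(np.int64(64), array([459.3, 250.5])), (np.int64(76), array([455.6, 251.4])), (np.int64(9), array([475.9, 246.6]))]
t 8.22 at [465.4 250.  169.6] xaxis deg 76.2 tilt -0.9999 j6 -1.05 grip 80.2 F [0.2 0.9 2.6]
 need tool mm [-367.1  123.5    5.9] turn -0.009
```

View pics/w3.png

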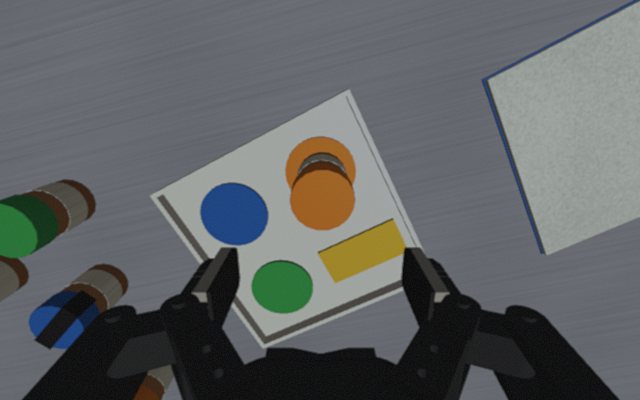

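The orange jar stands on its coaster at (321,180). Blue jar next.

```bash

python3 -m inch '[[-0.019,0.0065,0,0,0.085],[-0.0333,0.0112,0,0,0.085],[-0.0333,0.0112,0,0,0.085],[-0.0333,0.0112,0,0,0.085],[-0.0333,0.0112,0,0,0.085]]'>/dev/null
python3 -m inch '[[-0.0333,0.0112,0,0,0.085],[-0.0333,0.0112,0,0,0.085],[-0.0333,0.0112,0,0,0.085],[-0.0333,0.0112,0,0,0.085],[-0.0333,0.0112,0,0,0.085]]'>/dev/null
python3 -m inch '[[-0.0333,0.0112,0,0,0.085],[-0.02,0.007,0,0,0.085],[-0.005,0.002,0,0,0.085],[0,0,0,0,0.085],[0,0,0,0,0.085]]'; python3 -c "
from h import *
go((498,-136,120),np.radians(76.7))
wrist('blue',64)"
```

```text
time_s: 9.47
eef_pos: [498.2, -163.3, 172.1]
ee_rot: [0.005, 0.786, 0.618, 0.007]
force: [-0.6, -0.2, 0.0]
grip_width: 0.997
t 9.47 at [ 498.2 -163.3  172.1] xaxis deg 76.4 tilt -0.9998 j6 -1.88 grip 85.1 F [-0.6 -0.2  0. ]
 need tool mm [26.2 -7.5 52.1] turn -0.005
blue [501. 210.] 639 bbox (474, 187, 47, 39) [(np.int64(64), array([556.1, -13.6]))]
blue [475. 182.] 1409 bbox (449, 163, 60, 49) [(np.int64(64), array([524.6, -34. ]))]
blue [352. 178.] 2997 bbox (322, 146, 62, 64) [(np.int64(64), array([ 496.1, -136.1]))]
blue [622.  90.] 2390 bbox (598, 48, 42, 77) [(np.int64(64), array([475.4,  83.1]))]
blue [64. 14.] 3469 bbox (0, 0, 135, 36) [(np.int64(64), array([ 326.4, -312.2]))]
```

```bash

python3 -m inch '[[0.013,-0.004,0,0,0.085],[0.013,-0.004,0,0,0.085],[0,0,0.025,0,0.085],[0,0,0.028,0,0.085],[0,0,0.02,0,0.085]]'; python3 -c "
from h import *
go((497,-136,46),np.radians(76.7))"
```

```text
time_s: 9.93
eef_pos: [499.7, -126.0, 101.9]
ee_rot: [0.009, 0.783, 0.622, 0.009]
force: [0.4, -0.2, -0.4]
grip_width: 0.995
t 9.93 at [ 499.7 -126.   101.9] xaxis deg 76.9 tilt -0.9996 j6 -1.83 grip 85.0 F [ 0.4 -0.2 -0.4]
 need tool mm [-10.6  -1.8  55.8] turn 0.003
```

```bash

python3 -m inch '[[-0.010,-0.002,0.01,0,0.085],[0,0,0.015,0,0.085],[0,0,0.015,0,0.085],[0,0,0.008,0,0.085],[0,0,0.002,0,0.085]]'; python3 -c "
from h import *
go((497,-136,47),np.radians(76.7))"
```

```text
time_s: 10.35
eef_pos: [494.5, -123.7, 47.2]
ee_rot: [0.006, 0.78, 0.626, 0.009]
force: [0.2, -0.5, 0.0]
grip_width: 0.996
t 10.35 at [ 494.5 -123.7   47.2] xaxis deg 77.5 tilt -0.9998 j6 -1.84 grip 85.0 F [ 0.2 -0.5  0. ]
 need tool mm [-11.4   5.1   0.2] turn 0.014
```

```bash

python3 -m inch '[[-0.006,0.003,0,0,0.085],[-0.005,0.002,0,0,0.085],[0,0,0,0,0.085],[0,0,0,0,0.075],[0,0,0,0,0.07]]'; python3 -c "
from h import *
go((497,-136,47),np.radians(76.7))"
```

```text
time_s: 10.77
eef_pos: [498.5, -135.0, 49.8]
ee_rot: [0.008, 0.779, 0.627, 0.009]
force: [0.5, 0.4, -0.0]
grip_width: 0.818
t 10.77 at [ 498.5 -135.    49.8] xaxis deg 77.6 tilt -0.9997 j6 -1.86 grip 69.8 F [ 0.5  0.4 -0. ]
 need tool mm [-1.3 -1.4  2.7] turn 0.016
```

```bash

python3 -m inch '[[-0.001,-0.0015,0.003,0,0.06],[0,0,0.001,0,0.045],[0,0,0,0,0.045],[0,0,0,0,0.045],[0,0,0,0,0.045]]'; python3 -c "
from h import *
go((497,-136,47),np.radians(76.7))"
python3 -m inch '[[0,0,-0.01,0,0.045],[0,0,-0.025,0,0.045],[0,0,-0.03,0,0.045],[0,0,-0.03,0,0.045],[0,0,-0.02,0,0.045]]'; python3 -c "
from h import *
go((489.5,148.5,165),np.radians(76.7))"
```

```text
time_s: 11.18
eef_pos: [497.4, -136.0, 46.7]
ee_rot: [0.009, 0.779, 0.627, 0.01]
force: [0.0, 0.0, 0.2]
grip_width: 0.595
t 11.18 at [ 497.4 -136.    46.7] xaxis deg 77.6 tilt -0.9996 j6 -1.87 grip 50.9 F [0.  0.  0.2]
 need tool mm [-0.1 -0.4 -0.3] turn 0.016
time_s: 11.6
eef_pos: [490.9, -134.4, 162.8]
ee_rot: [0.003, 0.779, 0.627, 0.007]
force: [0.4, 1.0, -1.7]
grip_width: 0.596
t 11.6 at [ 490.9 -134.4  162.8] xaxis deg 77.6 tilt -0.9999 j6 -1.86 grip 50.9 F [ 0.4  1.  -1.7]
 need tool mm [276.  -62.1  -0.8] turn 0.015
```

```bash

python3 -m inch '[[0.018,-0.004,0,0,0.045],[0.033,-0.0075,0,0,0.045],[0.033,-0.0075,0,0,0.045],[0.033,-0.0075,0,0,0.045],[0.033,-0.0075,0,0,0.045]]'>/dev/null
python3 -m inch '[[0.033,-0.0075,0,0,0.045],[0.033,-0.0075,0,0,0.045],[0.025,-0.006,0,0,0.045],[0.015,-0.004,0,0,0.045],[0.005,-0.001,0,0,0.045]]'; python3 -c "
from h import *
go((489.5,148.5,60),np.radians(76.7))"
```

```text
time_s: 12.43
eef_pos: [488.0, 142.6, 174.0]
ee_rot: [0.008, 0.781, 0.625, 0.01]
force: [0.2, -1.1, -1.1]
grip_width: 0.596
t 12.43 at [488.  142.6 174. ] xaxis deg 77.3 tilt -0.9997 j6 -1.29 grip 50.9 F [ 0.2 -1.1 -1.1]
 need tool mm [  5.5  -2.6 114. ] turn 0.01
```

```bash

python3 -m inch '[[0.004,-0.003,0.012,0,0.045],[0,0,0.022,0,0.045],[0,0,0.025,0,0.045],[0,0,0.02,0,0.045],[0,0,0.01,0,0.045]]'; python3 -c "
from h import *
go((489.5,148.5,60),np.radians(76.7))"
```

```text
time_s: 12.85
eef_pos: [489.8, 146.9, 86.3]
ee_rot: [0.011, 0.78, 0.626, 0.012]
force: [0.2, -0.1, -1.6]
grip_width: 0.593
t 12.85 at [489.8 146.9  86.3] xaxis deg 77.5 tilt -0.9995 j6 -1.29 grip 50.7 F [ 0.2 -0.1 -1.6]
 need tool mm [ 1.3 -1.4 26.3] turn 0.013
```

```bash

python3 -m inch '[[0.001,-0.001,0.012,0,0.045],[0,0,0.01,0,0.045],[0,0,0.004,0,0.045],[0,0,0.001,0,0.045],[0,0,0,0,0.045]]'; python3 -c "
from h import *
go((489.5,148.5,57),np.radians(76.7))"
```

```text
time_s: 13.27
eef_pos: [489.3, 145.1, 56.8]
ee_rot: [0.01, 0.781, 0.625, 0.01]
force: [-0.8, -0.1, -2.0]
grip_width: 0.592
t 13.27 at [489.3 145.1  56.8] xaxis deg 77.3 tilt -0.9996 j6 -1.29 grip 50.5 F [-0.8 -0.1 -2. ]
 need tool mm [ 3.4 -0.5 -0.2] turn 0.011
```

Offset 3.4 mm; correct it, touch down, release, lift.

```bash

python3 -m inch '[[0.003,-0.0005,0,0,0.045],[0,0,0.001,0,0.045],[0,0,0.001,0,0.045],[0,0,0.001,0,0.045],[0,0,0.001,0,0.045]]'; python3 -c "
from h import *
go((489.5,148.5,57),np.radians(76.7))"
```

```text
time_s: 13.68
eef_pos: [491.5, 148.3, 55.6]
ee_rot: [0.011, 0.781, 0.625, 0.012]
force: [-3.7, -0.9, 11.1]
grip_width: 0.592
t 13.68 at [491.5 148.3  55.6] xaxis deg 77.3 tilt -0.9994 j6 -1.28 grip 50.5 F [-3.7 -0.9 11.1]
 need tool mm [-0.2 -1.9 -1.5] turn 0.011
```

Contact (11 N). Release and lift, then head for green.

```bash

python3 -m inch '[[0,0,0,0,0.06],[0,0,0,0,0.075],[0,0,0,0,0.08],[0,0,-0.01,0,0.08],[0,0,-0.025,0,0.08]]'; 
python3 -m inch '[[0,0,-0.03,0,0.08],[0,0,-0.03,0,0.08],[0,0,-0.02,0,0.08],[0,0,-0.01,0,0.08],[0,0,0,0,0.08]]'; python3 -c "
from h import *
wrist('blue',(64,9),'w4')
go((436,-17,165),np.radians(76.7))"
```

```text
time_s: 14.1
eef_pos: [488.6, 148.2, 89.0]
ee_rot: [0.01, 0.781, 0.625, 0.01]
force: [-0.5, -0.2, 0.6]
grip_width: 0.937
time_s: 14.52
eef_pos: [486.6, 148.6, 190.7]
ee_rot: [0.012, 0.781, 0.625, 0.013]
force: [-0.4, 0.3, 0.2]
grip_width: 0.936
blue [171. 273.] 639 bbox (148, 250, 41, 40) [(np.int64(64), array([551.8, -23.5])), (np.int64(9), array([582.5, -62.2]))]
blue [142. 258.] 553 bbox (128, 242, 34, 36) [(np.int64(64), array([528.2, -45.7])), (np.int64(9), array([554.1, -89. ]))]
blue [320. 174.] 4190 bbox (288, 133, 64, 84) [(np.int64(64), array([481.9, 149. ])), (np.int64(9), array([498.3, 145.7]))]
t 14.57 at [486.3 148.6 189.6] xaxis deg 77.3 tilt -0.9994 j6 -1.28 grip 80.0 F [0.3 0.3 0.5]
 need tool mm [-172.8  -13.6   23.2] turn 0.011
```

View pics/w4.png

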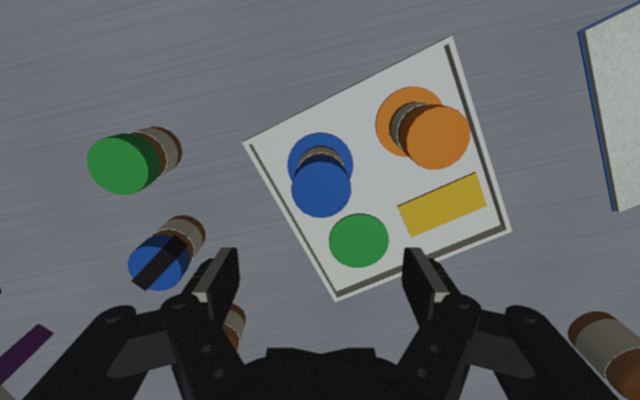

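Blue (320,165) and orange (410,122) both stand on their coasters.

```bash

python3 -m inch '[[-0.016,-0.0015,0.002,0,0.085],[-0.032,-0.0025,0.004,0,0.085],[-0.032,-0.0025,0.004,0,0.085],[-0.032,-0.0025,0.004,0,0.085],[-0.03,-0.0025,0.004,0,0.085]]'>/dev/null
python3 -m inch '[[-0.018,-0.002,0.004,0,0.085],[-0.006,0,0,0,0.085],[-0.002,0,0,0,0.085],[0,0,0,0,0.085],[0,0,0,0,0.085]]'; python3 -c "
from h import *
go((436,-17,47),np.radians(76.7))
wrist('green',64)"
```

```text
time_s: 15.4
eef_pos: [431.6, -16.3, 159.2]
ee_rot: [0.007, 0.78, 0.626, 0.01]
force: [0.0, 0.4, 0.2]
grip_width: 0.995
t 15.4 at [431.6 -16.3 159.2] xaxis deg 77.5 tilt -0.9997 j6 -1.67 grip 85.0 F [0.  0.4 0.2]
 need tool mm [ -0.5   1.9 112.2] turn 0.013
green [514. 272.] 2381 bbox (483, 245, 65, 53) [(np.int64(64), array([545.5, 138.4]))]
green [319. 198.] 3018 bbox (287, 168, 65, 61) [(np.int64(64), array([436.4, -19.1]))]
```

```bash

python3 -m inch '[[-0.001,0.002,0.015,0,0.085],[0,0,0.028,0,0.085],[0,0,0.028,0,0.085],[0,0,0.02,0,0.085],[0,0,0.01,0,0.085]]'; python3 -c "
from h import *
go((436,-18,47),np.radians(76.7))"
```

```text
time_s: 15.87
eef_pos: [440.2, -13.7, 57.7]
ee_rot: [0.011, 0.778, 0.629, 0.013]
force: [0.3, 0.8, -0.2]
grip_width: 0.998
t 15.87 at [440.2 -13.7  57.7] xaxis deg 77.9 tilt -0.9994 j6 -1.67 grip 85.2 F [ 0.3  0.8 -0.2]
 need tool mm [-5.2 -3.6 10.6] turn 0.021
```

```bash

python3 -m inch '[[-0.005,-0.0035,0.007,0,0.085],[0,0,0.003,0,0.07],[0,0,0,0,0.055],[0,0,0,0,0.045],[0,0,0,0,0.045]]'; python3 -c "
from h import *
go((436,-18,47),np.radians(76.7))"
```

```text
time_s: 16.28
eef_pos: [436.7, -14.4, 45.6]
ee_rot: [0.01, 0.776, 0.631, 0.012]
force: [-0.5, -0.1, -2.3]
grip_width: 0.603
t 16.28 at [436.7 -14.4  45.6] xaxis deg 78.2 tilt -0.9995 j6 -1.68 grip 51.5 F [-0.5 -0.1 -2.3]
 need tool mm [-3.7  0.1 -1.4] turn 0.026
```

```bash

python3 -m inch '[[0,0,-0.01,0,0.045],[0,0,-0.025,0,0.045],[0,0,-0.03,0,0.045],[0,0,-0.03,0,0.045],[0,0,-0.02,0,0.045]]'; python3 -c "
from h import *
go((591,173,165),np.radians(76.7))"
```

```text
time_s: 16.7
eef_pos: [431.4, -12.5, 163.5]
ee_rot: [0.007, 0.776, 0.631, 0.011]
force: [0.4, -0.4, -1.5]
grip_width: 0.599
t 16.7 at [431.4 -12.5 163.5] xaxis deg 78.3 tilt -0.9997 j6 -1.68 grip 51.2 F [ 0.4 -0.4 -1.5]
 need tool mm [214.  118.6   3.1] turn 0.027
```

```bash

python3 -m inch '[[0.015,0.0083,0,-0.005,0.045],[0.03,0.0166,0,-0.005,0.045],[0.03,0.0166,0,-0.005,0.045],[0.03,0.0166,0,-0.005,0.045],[0.03,0.0166,0,-0.005,0.045]]'>/dev/null
python3 -m inch '[[0.03,0.0166,0,0,0.045],[0.025,0.014,0,0,0.045],[0.013,0.007,0,0,0.045],[0.005,0.003,0,0,0.045],[0,0,0,0,0.045]]'; python3 -c "
from h import *
go((591,173,60),np.radians(76.7))"
```

```text
time_s: 17.53
eef_pos: [591.6, 182.5, 179.8]
ee_rot: [0.013, 0.767, 0.641, 0.017]
force: [0.0, -0.9, -1.6]
grip_width: 0.599
t 17.53 at [591.6 182.5 179.8] xaxis deg 79.8 tilt -0.9991 j6 -1.28 grip 51.2 F [ 0.  -0.9 -1.6]
 need tool mm [-10.5  -3.9 119.6] turn 0.053
```

```bash

python3 -m inch '[[-0.01,-0.002,0.012,0.02,0.045],[0,0,0.022,0.02,0.045],[0,0,0.022,0.01,0.045],[0,0,0.02,0,0.045],[0,0,0.01,0,0.045]]'; python3 -c "
from h import *
go((591,173,56),np.radians(76.7))"
```

```text
time_s: 17.95
eef_pos: [590.7, 169.8, 95.2]
ee_rot: [0.014, 0.784, 0.62, 0.02]
force: [-0.3, 0.2, -1.4]
grip_width: 0.599
t 17.95 at [590.7 169.8  95.2] xaxis deg 76.7 tilt -0.9988 j6 -1.25 grip 51.1 F [-0.3  0.2 -1.4]
 need tool mm [ 2.6 -2.3 39.2] turn -0.001
```

```bash
sed -i 's/^    print(" need/    print(" tiltdir(world xy of tool z)",M[:2,2].round(3));print(" need/' h.py
python3 -m inch '[[0.0025,-0.002,0.012,0,0.045],[0,0,0.014,0,0.045],[0,0,0.008,0,0.045],[0,0,0.003,0,0.045],[0,0,0,0,0.045]]'; python3 -c "
from h import *
go((591,173,55),np.radians(76.7))"
```

```text
time_s: 18.37
eef_pos: [589.3, 169.6, 57.0]
ee_rot: [0.014, 0.785, 0.619, 0.018]
force: [-0.6, 0.9, -2.2]
grip_width: 0.601
t 18.37 at [589.3 169.6  57. ] xaxis deg 76.5 tilt -0.9989 j6 -1.24 grip 51.3 F [-0.6  0.9 -2.2]
 tiltdir(world xy of tool z) [0.046 0.001]
 need tool mm [3.7 0.7 2. ] turn -0.004
```

```bash

python3 -m inch '[[0.0035,0.001,0,0,0.045],[0,0,0.001,0,0.045],[0,0,0.001,0,0.045],[0,0,0.001,0,0.045],[0,0,0.001,0,0.045]]'; python3 -c "
from h import *
go((591,173,55),np.radians(76.7))"
```

```text
time_s: 18.78
eef_pos: [593.0, 172.9, 56.4]
ee_rot: [0.015, 0.785, 0.619, 0.021]
force: [0.8, 0.6, -1.7]
grip_width: 0.597
t 18.78 at [593.  172.9  56.4] xaxis deg 76.5 tilt -0.9987 j6 -1.24 grip 51.0 F [ 0.8  0.6 -1.7]
 tiltdir(world xy of tool z) [0.051 0.001]
 need tool mm [-0.4 -2.1  1.3] turn -0.004
```

```bash

python3 -m inch '[[0,-0.001,0.0015,0,0.045],[0,-0.001,0.0015,0,0.045],[0,0,0.001,0,0.045],[0,0,0.001,0,0.045],[0,0,0.001,0,0.045]]'; python3 -c "
from h import *
go((591,173,55),np.radians(76.7))"
```

```text
time_s: 19.2
eef_pos: [593.6, 172.8, 54.1]
ee_rot: [0.018, 0.785, 0.619, 0.023]
force: [-2.1, -1.6, 7.3]
grip_width: 0.596
t 19.2 at [593.6 172.8  54.1] xaxis deg 76.5 tilt -0.9982 j6 -1.24 grip 50.9 F [-2.1 -1.6  7.3]
 tiltdir(world xy of tool z) [0.059 0.   ]
 need tool mm [-0.4 -2.6 -1. ] turn -0.004
```

```bash

python3 -m inch '[[0,0,0,0,0.06],[0,0,0,0,0.075],[0,0,0,0,0.08],[0,0,-0.02,0,0.08],[0,0,-0.03,0,0.08]]'; python3 -m inch '[[0,0,-0.035,0,0.08],[0,0,-0.035,0,0.08],[0,0,-0.035,0,0.08],[0,0,-0.02,0,0.08],[0,0,-0.01,0,0.08]]'; python3 -c "
from h import *
wrist('green',(64,9),'w5')
go((482,-301,200),np.radians(-15.7))"
```

```text
time_s: 19.62
eef_pos: [588.1, 172.5, 99.9]
ee_rot: [0.016, 0.785, 0.619, 0.019]
force: [0.3, 0.4, -0.1]
grip_width: 0.934
time_s: 20.03
eef_pos: [580.5, 172.8, 243.4]
ee_rot: [0.016, 0.785, 0.619, 0.02]
force: [0.1, 0.8, 0.1]
grip_width: 0.936
green [320. 164.] 3067 bbox (293, 129, 55, 72) [(np.int64(64), array([583.1, 172.2])), (np.int64(9), array([598.5, 169.1]))]
t 20.08 at [581.  172.9 245.1] xaxis deg 76.5 tilt -0.9985 j6 -1.24 grip 79.9 F [0.7 0.3 2.8]
 tiltdir(world xy of tool z) [0.055 0.   ]
 need tool mm [-484.5   12.    39.5] turn -1.532
```

View pics/w5.png

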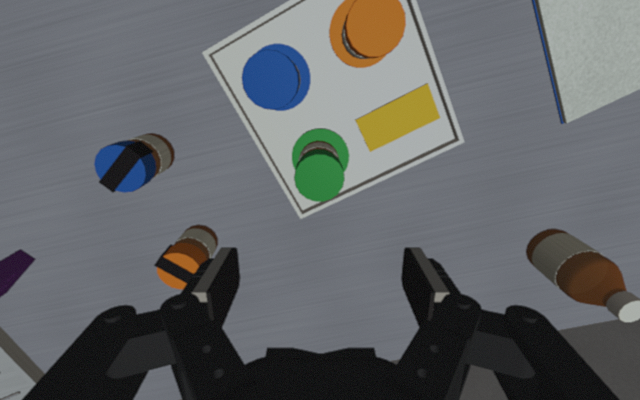

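All three jars are on their coasters, and the barred jars have not been touched. Now the gauge: I translate, then turn +1.61 rad (which stays within the last joint's range).

```bash

python3 -m inch '[[-0.02,0,0.002,0,0.08],[-0.037,0.001,0.003,0,0.08],[-0.037,0.001,0.003,0,0.08],[-0.037,0.001,0.003,0,0.08],[-0.037,0.001,0.003,0,0.08]]'>/dev/null
python3 -m inch '[[-0.037,0.001,0.003,0,0.08],[-0.037,0.001,0.003,0,0.08],[-0.037,0.001,0.003,0,0.08],[-0.037,0.001,0.003,0,0.08],[-0.037,0.001,0.003,0,0.08]]'>/dev/null
python3 -m inch '[[-0.037,0.001,0.003,0,0.08],[-0.037,0.001,0.003,0,0.08],[-0.025,0,0.001,0,0.08],[-0.01,0,0.001,0,0.08],[0,0,0,0,0.08]]'; python3 -c "
from h import *
go((482,-301,200),np.radians(-15.7))"
```

```text
time_s: 21.33
eef_pos: [478.8, -296.3, 188.6]
ee_rot: [0.012, 0.784, 0.621, 0.022]
force: [-0.5, -0.5, 0.1]
grip_width: 0.937
t 21.33 at [ 478.8 -296.3  188.6] xaxis deg 76.8 tilt -0.9988 j6 -2.13 grip 80.0 F [-0.5 -0.5  0.1]
 tiltdir(world xy of tool z) [0.048 0.008]
 need tool mm [ -3.6   4.7 -11.3] turn -1.528
```

```bash

python3 -m inch '[[0,0,-0.002,0.06,0.06],[0,0,-0.002,0.12,0.06],[0,0,0,0.12,0.06],[0,0,0,0.12,0.06],[0,0,0,0.12,0.06]]'>/dev/null
python3 -m inch '[[0,0,0,0.12,0.06],[0,0,0,0.12,0.06],[0,0,0,0.12,0.06],[0,0,0,0.12,0.06],[0,0,0,0.12,0.06]]'>/dev/null
python3 -m inch '[[0,0,0,0.12,0.06],[0,0,0,0.12,0.06],[0,0,0,0.12,0.06],[0,0,0,0.06,0.06],[0,0,0,0,0.06]]'; python3 -c "
from h import *
go((482,-301,200),np.radians(-15.7))
wrist('yellow',(75,),'w6')"
```

```text
time_s: 22.58
eef_pos: [484.6, -271.9, 188.0]
ee_rot: [-0.013, 0.99, -0.14, 0.02]
force: [0.0, -0.1, 0.5]
grip_width: 0.703
t 22.58 at [ 484.6 -271.9  188. ] xaxis deg -16.1 tilt -0.9989 j6 -0.48 grip 60.0 F [ 0.  -0.1  0.5]
 tiltdir(world xy of tool z) [0.044 0.02 ]
 need tool mm [  6.   28.3 -12.7] turn -0.007
yellow [326. 335.] 1791 bbox (288, 319, 76, 33) [(np.int64(75), array([ 450.1, -423.9]))]
yellow [320. 214.] 1442 bbox (311, 172, 20, 83) [(np.int64(75), array([ 481.5, -295.1]))]
```

View pics/w6.png

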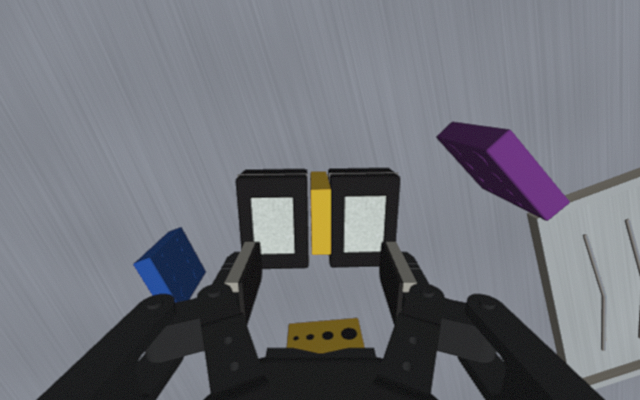

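The wrist view shows the gauge at (321,215) between its two boxes, with the jaws square to it. The larger yellow block is at (325,335). I go over it and lower.

```bash

python3 -m inch '[[0.002,0.008,0.005,0,0.06],[0.001,0.01,0.02,0,0.06],[0.001,0.007,0.02,0,0.06],[0,0.002,0.015,0,0.06],[0,0,0.005,0,0.06]]'; python3 -c "
from h import *
go((482,-301,120),np.radians(-15.7))
m=camera_model('wrist');im=capture('wrist')
hsv=cv2.cvtColor(im,cv2.COLOR_BGR2HSV)
for b in blobs(im,(19,130,160),(32,255,255),300):
    r=cv2.minAreaRect(b);p=cv2.boxPoints(r);print(np.round(r[0]),np.round(r[1]),'z75',onplane(m,r[0],75).round(1),[onplane(m,q,75).round(0) for q in p])
"
```

```text
time_s: 23.05
eef_pos: [485.7, -297.8, 120.3]
ee_rot: [-0.012, 0.991, -0.131, 0.022]
force: [-0.2, 0.6, -0.7]
grip_width: 0.704
t 23.05 at [ 485.7 -297.8  120.3] xaxis deg -15.1 tilt -0.9988 j6 -0.54 grip 60.1 F [-0.2  0.6 -0.7]
 tiltdir(world xy of tool z) [0.047 0.017]
 need tool mm [-2.7  4.1  0.1] turn 0.011
[312. 224.] [26. 87.] z75 [ 479.9 -301.8] [array([ 462., -331.]), array([ 480., -270.]), array([ 496., -275.]), array([ 480., -336.])]
```

```bash

python3 -m inch '[[-0.005,0.004,0.005,0.01,0.06],[0,0,0.015,0,0.05],[0,0,0.018,0,0.05],[0,0,0.012,0,0.05],[0,0,0.004,0,0.05]]'; python3 -c "
from h import *
go((480.5,-301.5,50),np.radians(-16))
wrist('yellow',75,'w7')"
```

```text
time_s: 23.52
eef_pos: [482.7, -300.8, 67.1]
ee_rot: [-0.01, 0.99, -0.135, 0.024]
force: [0.3, 0.7, -1.2]
grip_width: 0.586
t 23.52 at [ 482.7 -300.8   67.1] xaxis deg -15.6 tilt -0.9986 j6 -0.54 grip 50.0 F [ 0.3  0.7 -1.2]
 tiltdir(world xy of tool z) [0.051 0.013]
 need tool mm [-2.7  1.7 17. ] turn 0.009
yellow [317. 244.] 4746 bbox (299, 170, 38, 146) [(np.int64(75), array([ 481.8, -293.8]))]
```

View pics/w7.png

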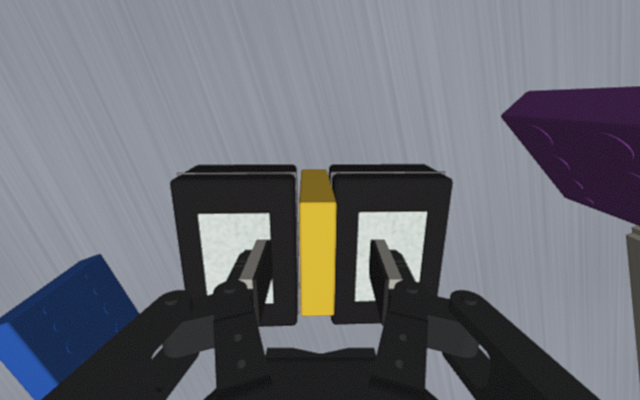

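```bash

python3 -m inch '[[-0.0025,0.0015,0.006,0.005,0.045],[0,0,0.006,0,0.04],[0,0,0.003,0,0.035],[0,0,0,0,0.03],[0,0,0,0,0.03]]'; python3 -c "
from h import *
go((480.5,-301.5,50),np.radians(-16))"
```

```text
time_s: 23.98
eef_pos: [481.0, -302.5, 53.4]
ee_rot: [-0.009, 0.99, -0.138, 0.026]
force: [-1.2, 1.1, 0.1]
grip_width: 0.355
t 23.98 at [ 481.  -302.5   53.4] xaxis deg -15.9 tilt -0.9985 j6 -0.54 grip 30.3 F [-1.2  1.1  0.1]
 tiltdir(world xy of tool z) [0.054 0.01 ]
 need tool mm [-0.9 -0.7  3.4] turn 0.004
```

```bash

python3 -m inch '[[-0.0005,0,0.003,0,0.02],[0,0,0,0,0.01],[0,0,0,0,0.01],[0,0,0,0,0.01],[0,0,0,0,0.01]]' 40; python3 -c "
from h import *
go((480.5,-301.5,50),np.radians(-16))"
```

```text
time_s: 24.4
eef_pos: [480.7, -302.5, 51.0]
ee_rot: [-0.008, 0.99, -0.137, 0.026]
force: [0.4, -0.4, -1.2]
grip_width: 0.204
t 24.4 at [ 480.7 -302.5   51. ] xaxis deg -15.8 tilt -0.9985 j6 -0.55 grip 17.4 F [ 0.4 -0.4 -1.2]
 tiltdir(world xy of tool z) [0.054 0.009]
 need tool mm [-0.5 -0.9  1. ] turn 0.004
```

```bash

python3 -m inch '[[0.0004,-0.0002,-0.008,0,0.01],[0.0008,-0.0004,-0.015,0,0.01],[0.0008,-0.0004,-0.015,0,0.01],[0.001,-0.0005,-0.02,0,0.01],[0.0015,-0.0005,-0.025,0,0.01]]' 60; python3 -c "
from h import *
go((480.5,-301.5,165),np.radians(-16))"
```

```text
time_s: 24.82
eef_pos: [479.4, -300.7, 133.8]
ee_rot: [-0.011, 0.99, -0.138, 0.022]
force: [0.4, 0.2, -1.3]
grip_width: 0.195
t 24.82 at [ 479.4 -300.7  133.8] xaxis deg -15.8 tilt -0.9988 j6 -0.53 grip 16.6 F [ 0.4  0.2 -1.3]
 tiltdir(world xy of tool z) [0.047 0.016]
 need tool mm [  2.6  -0.4 -31.1] turn 0.004
```

```bash

python3 -m inch '[[0,0,-0.025,0,0.01],[0,0,-0.015,0,0.01],[0,0,-0.005,0,0.01],[0,0,0,0,0.01],[0,0,0,0,0.01]]' >/dev/null; python3 -c "
from h import *
go((567.5,274,175),np.radians(13.4))
wrist('yellow',75,'w8')"
```

```text
t 25.23 at [ 478.5 -302.3  187.9] xaxis deg -15.8 tilt -0.9985 j6 -0.53 grip 16.9 F [-0.5  0.3 -1.2]
 tiltdir(world xy of tool z) [0.055 0.009]
 need tool mm [ -72.  -578.4   23. ] turn -0.509
yellow [320. 263.] 6450 bbox (295, 172, 51, 180) [(np.int64(75), array([ 462.9, -374.3]))]
```

View pics/w8.png

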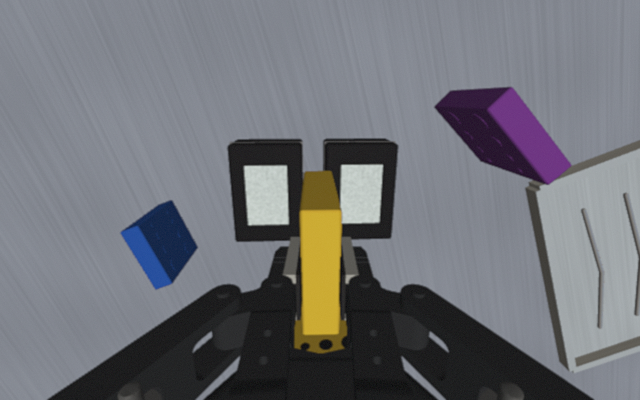

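The gauge is held squarely and is clear of the boxes. I carry it to the tray.

```bash

python3 -m inch '[[-0.002,-0.018,0,0,0.01],[-0.0045,-0.036,0.001,0,0.01],[-0.0045,-0.036,0.001,0,0.01],[-0.0045,-0.036,0.001,0,0.01],[-0.0045,-0.036,0.001,0,0.01]]' >/dev/null
python3 -m inch '[[-0.0045,-0.036,0.001,0,0.01],[-0.0045,-0.036,0.001,0,0.01],[-0.0045,-0.036,0.001,0,0.01],[-0.0045,-0.036,0.001,0,0.01],[-0.0045,-0.036,0.001,0,0.01]]' >/dev/null
python3 -m inch '[[-0.0045,-0.036,0.001,0,0.01],[-0.0045,-0.036,0.001,0,0.01],[-0.0045,-0.034,0.001,0,0.01],[-0.003,-0.024,0,0,0.01],[-0.001,-0.008,0,0,0.01]]';python3 -c "
from h import *
go((567.5,274,175),np.radians(13.4))"
```

```text
time_s: 26.53
eef_pos: [547.6, 197.9, 165.6]
ee_rot: [-0.01, 0.99, -0.141, 0.011]
force: [0.1, 0.1, -1.1]
grip_width: 0.193
t 26.53 at [547.6 197.9 165.6] xaxis deg -16.2 tilt -0.9995 j6 0.42 grip 16.5 F [ 0.1  0.1 -1.1]
 tiltdir(world xy of tool z) [0.025 0.017]
 need tool mm [ -2.  -78.8  -7.6] turn -0.517
```

```bash

python3 -m inch '[[-0.001,-0.025,-0.002,0,0.01],[-0.001,-0.025,-0.002,0,0.01],[0,-0.016,-0.002,0,0.01],[0,-0.005,0,0,0.01],[0,0,0,-0.06,0.01]]' >/dev/null
python3 -m inch '[[0,0,0,-0.1,0.01],[0,0,0,-0.12,0.01],[0,0,0,-0.12,0.01],[0,0,0,-0.08,0.01],[0,0,0,-0.03,0.01]]';python3 -c "
from h import *
go((567.5,274,120),np.radians(13.4))"
```

```text
time_s: 27.37
eef_pos: [562.3, 264.5, 160.9]
ee_rot: [-0.005, 0.992, 0.125, 0.003]
force: [0.6, -0.8, -1.4]
grip_width: 0.196
t 27.37 at [562.3 264.5 160.9] xaxis deg 14.4 tilt -0.9999 j6 -0.01 grip 16.8 F [ 0.6 -0.8 -1.4]
 tiltdir(world xy of tool z) [0.005 0.01 ]
 need tool mm [ 7.1 -7.6 41.1] turn 0.017
```

```bash

python3 -m inch '[[0.0035,-0.004,0.008,0.015,0.01],[0.0035,-0.004,0.015,0,0.01],[0,0,0.015,0,0.01],[0,0,0.01,0,0.01],[0,0,0.004,0,0.01]]';python3 -c "
from h import *
go((567.5,274,61),np.radians(13.4))
m=camera_model('wrist');
for q in ((567.5,274,9),):
  pass
cv2.imwrite('pics/w9.png',capture('wrist'))"
```

```text
time_s: 27.78
eef_pos: [567.7, 271.1, 103.0]
ee_rot: [-0.004, 0.994, 0.112, 0.001]
force: [-0.1, -0.1, -1.1]
grip_width: 0.195
t 27.78 at [567.7 271.1 103. ] xaxis deg 12.9 tilt -1.0 j6 0.03 grip 16.7 F [-0.1 -0.1 -1.1]
 tiltdir(world xy of tool z) [0.002 0.009]
 need tool mm [ 0.3 -2.5 42. ] turn -0.008
```

View pics/w9.png

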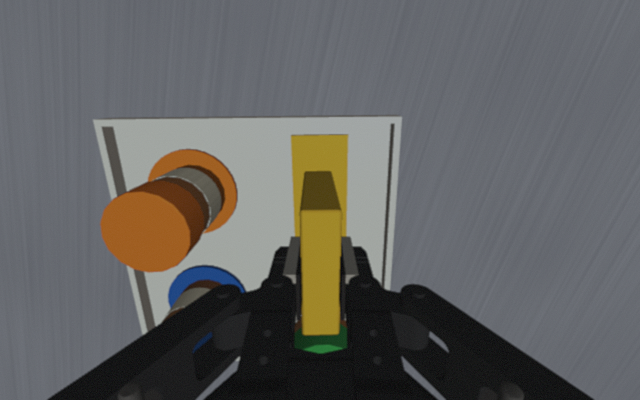

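The gauge lines up with the strip at (320,185), with its sides parallel. I lower it.

```bash

python3 -m inch '[[0,-0.0025,0.01,-0.008,0.01],[0,0,0.012,0,0.01],[0,0,0.009,0,0.01],[0,0,0.004,0,0.01],[0,0,0.001,0,0.01]]';python3 -c "
from h import *
go((567.5,274,60),np.radians(13.4))"
```

```text
time_s: 28.25
eef_pos: [567.2, 273.6, 63.5]
ee_rot: [-0.004, 0.993, 0.116, 0.001]
force: [0.2, 0.5, -1.2]
grip_width: 0.197
t 28.25 at [567.2 273.6  63.5] xaxis deg 13.3 tilt -1.0 j6 0.02 grip 16.8 F [ 0.2  0.5 -1.2]
 tiltdir(world xy of tool z) [0.002 0.009]
 need tool mm [ 0.3 -0.3  3.5] turn -0.002
```

```bash

python3 -m inch '[[0,0,0.001,0,0.01],[0,0,0.0015,0,0.01],[0,0,0.001,0,0.01],[0,0,0.001,0,0.01],[0,0,0.001,0,0.01]]';python3 -c "
from h import *
go((567.5,274,60),np.radians(13.4))"
```

```text
time_s: 28.67
eef_pos: [567.7, 273.5, 60.2]
ee_rot: [-0.004, 0.993, 0.116, 0.002]
force: [-3.8, -1.4, 7.5]
grip_width: 0.195
t 28.67 at [567.7 273.5  60.2] xaxis deg 13.3 tilt -1.0 j6 0.02 grip 16.7 F [-3.8 -1.4  7.5]
 tiltdir(world xy of tool z) [0.003 0.008]
 need tool mm [-0.1 -0.5  0.2] turn -0.001
```

```bash

python3 -m inch '[[0,0,0.0005,0,0.01],[0,0,0,0,0.019],[0,0,0,0,0.021],[0,0,0,0,0.024],[0,0,0,0,0.03]]' 20;
python3 -m inch '[[0,0,0,0,0.04],[0,0,-0.005,0,0.045],[0,0,-0.015,0,0.045],[0,0,-0.025,0,0.045],[0,0,-0.03,0,0.045]]' ;
python3 -m inch '[[0,0,-0.03,0,0.045],[0,0,-0.03,0,0.045],[0,0,-0.03,0,0.045],[0,0,-0.02,0,0.045],[0,0,-0.005,0,0.045]]' ;
python3 -c "
from h import *
go((567.5,274,60),np.radians(13.4))
a=capture('wrist');m=camera_model('top');t=capture('top');s=capture('scene')
def z(i,x,y,w,h,f):return cv2.resize(i[y:y+h,x:x+w],(int(w*f),int(h*f)),interpolation=cv2.INTER_CUBIC)
cv2.imwrite('pics/f.png',np.hstack([np.vstack([cv2.resize(a,(400,250)),z(t,130,110,220,140,400/220)[:250]]),z(s,250,170,240,303*240//400 if 0 else 230,400/240)[:][:504] if 0 else cv2.resize(s[170:320,250:490],(400,250))] if 0 else [np.vstack([cv2.resize(a,(400,250)),cv2.resize(t[110:247,130:350],(400,250))]),np.vstack([cv2.resize(s[170:320,250:490],(400,250)),cv2.resize(s,(400,250))])]))"
```

```text
time_s: 29.08
eef_pos: [568.6, 273.9, 61.3]
ee_rot: [-0.004, 0.993, 0.116, 0.004]
force: [0.0, 0.7, 0.1]
grip_width: 0.353
time_s: 29.5
eef_pos: [565.4, 272.3, 132.8]
ee_rot: [-0.003, 0.993, 0.116, -0.002]
force: [0.1, -0.4, -0.1]
grip_width: 0.529
time_s: 29.92
eef_pos: [566.1, 271.6, 260.2]
ee_rot: [-0.004, 0.993, 0.116, 0.002]
force: [-0.1, -0.2, 0.7]
grip_width: 0.528
t 29.92 at [566.1 271.6 260.2] xaxis deg 13.3 tilt -1.0 j6 0.03 grip 45.1 F [-0.1 -0.2  0.7]
 tiltdir(world xy of tool z) [0.002 0.008]
 need tool mm [  1.1  -0.5 200.2] turn -0.002
```

View pics/f.png

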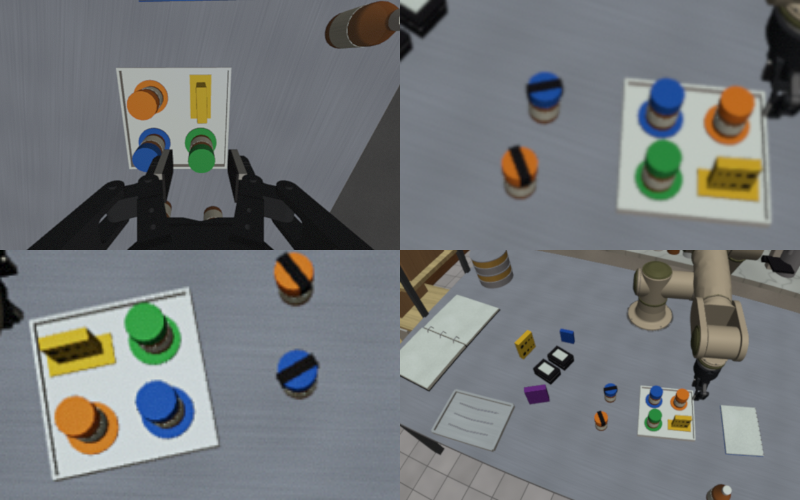

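All four are in place in the views. I make a last numeric check that the barred jars have not moved and the caps sit centred, then hand in.

```bash
python3 - <<'E'
from h import *
m=camera_model("top");im=capture("top")
for c,z in(("orange",64),("blue",64)):
    for b in blobs(im,*COL[c],60):
        M=cv2.moments(b);print(c,round(M["m10"]/M["m00"],1),round(M["m01"]/M["m00"],1))
# jar glass foot vs expected: project expected cap-top centres (z=85) into the picture and read the colour
for n,p in dict(orange=(466.5,250,85),blue=(490.5,149,85),green=(592,173,85),gauge=(567.5,274,84)).items():
    T=m["camera_from_world"];uv,_=cv2.projectPoints(np.float64([p]),cv2.Rodrigues(T[:3,:3])[0],T[:3,3],m["mtx"],np.array([m["k1"],0,0,0,0.]))
    u,v=uv[0,0]
    hsv=cv2.cvtColor(im,cv2.COLOR_BGR2HSV)
    # bright top-face blob around the expected point
    k=cv2.inRange(hsv,*map(np.array,COL.get(n,COL["yellow"])))&cv2.inRange(hsv[...,2],int(0.85*hsv[int(v),int(u),2]),255)
    ys,xs=np.nonzero(k[int(v)-25:int(v)+25,int(u)-30:int(u)+30]);print(n,"expected px",uv[0,0].round(1),"hsv",hsv[int(v),int(u)])
E
```

```text
orange 177.4 205.4
orange 286.1 125.3
orange 296.2 117.8
blue 419.7 274.9
blue 220.0 196.9
blue 296.1 180.7
blue 289.9 169.5
orange expected px [170.3 202. ] hsv [ 16 202 198]
blue expected px [214.9 192.7] hsv [109 203 170]
green expected px [207.4 149.9] hsv [ 65 171 161]
gauge expected px [163.9 159.3] hsv [ 25 192 202]
```

The barred jars are unmoved, but the gauge top looks a few px off along the strip. I measure that properly before handing in.

```bash
python3 - <<'E'
from h import *
t=capture("top");s=capture("scene")
for n,im in(("top",t),("scene",s)):
    m=camera_model(n);T=m["camera_from_world"]
    P=lambda p:cv2.projectPoints(np.float64(p).reshape(-1,3),cv2.Rodrigues(T[:3,:3])[0],T[:3,3],m["mtx"],np.array([m["k1"],0,0,0,0.]))[0].reshape(-1,2)
    a=np.radians(103.4);L=np.array([np.cos(a),np.sin(a)]);W=np.array([L[1],-L[0]]);c=np.array([567.5,274])
    rect=[np.r_[c+i*32*L+j*9*W,84] for i,j in((1,1),(1,-1),(-1,-1),(-1,1))]
    o=im.copy();f=6
    x,y=(145,130) if n=="top" else (410,255);
    big=cv2.resize(im[y:y+50,x:x+65],None,fx=f,fy=f,interpolation=cv2.INTER_CUBIC)
    cv2.polylines(big,[np.int32((P(rect)-[x,y]+.5)*f)],True,(0,0,255),1)
    cv2.imwrite(f"pics/g_{n}.png",big)
cv2.imwrite("pics/g.png",np.hstack([cv2.imread("pics/g_top.png"),cv2.imread("pics/g_scene.png")]))
E
```

```text
(no output)
```

View pics/g.png

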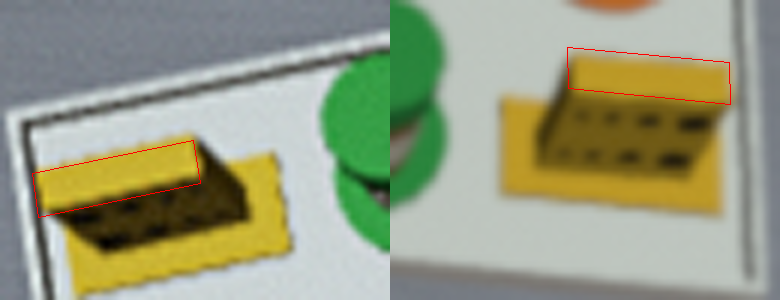

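In both views the drawn outline at its intended spot matches the gauge top within about 2 mm, so the gauge is well inside the strip and upright. I hand in.

```bash
python3 -c "
from rig import finish_job;print(finish_job())"
```

```text
the job is handed in; nothing more can be done
None
```

I placed the orange, blue and green plain-capped jars on their matching coasters. Then I lifted the yellow gauge out of the gap and stood it upright on the yellow strip, lengthwise along it. The job was handed in at about 30 s of the 93 s allowed, with the arm clear of everything.

**Last checks**
- **Gauge:** its top agreed with the intended spot on the strip within about 2 mm in both fixed cameras. It is upright and does not overhang.
- **Jars:** each stands on its coaster by eye in all views. By eye in the last top crop, the caps sat about 2–3 px (4–7 mm) from where I expected, against roughly 11 mm of slack. I did not measure that further; the recorded gripper positions at release were within about 3 mm.
- **Barred jars:** they moved less than 0.2 px from the first picture.

**Problem on the way:** the tool's tilt drifted up to about 3.4° during the slow steps. It corrected itself before the gauge was placed. At touch-down the green jar was up to about 1.6° off upright, then settled flat on release. The highest contact force I read was 11 N.

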